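Lock off the rack scanner's bench isolator

TASK

The rack scanner is going out for service, so lock off its supply: on the isolator box with the red handle on a yellow disc, turn the handle anticlockwise from on (green dot) to its off stop (white dot), and then, by its red knob, swing the steel lockout hasp anticlockwise until it stands straight out from the side of the box. Leave the similar isolator with the black handle on a grey disc untouched; it may be on either side.

Things in the scene. Friction and masses are not known exactly. Their poses are not given: they have to be found in the camera images.
- isolator: The isolator to operate: grey box 160 x 160 mm, 72 mm high, fixed flat on the bench, yellow disc and red handle on top. Origin: centre of its underside, z up; its yaw is within 0.35 rad of 0 (x away from the robot). In its frame, seen from above, the handle's axis is at x 0, y +25 mm and the hasp's pivot at x +50, y -62 mm.
- isolator_handle (a joint): Red handle's angle, anticlockwise from above: 0 on (bar along the box's x, white pointer line at the +x end, on the green dot), 1.31 rad off (white dot, hard stop). Starts at 0 to 0.2. Upright grip bar 66 mm long, 16 mm thick, 87 to 123 mm above the bench, over a hub of radius 22 mm. 0.12 N m of friction; stays as left.
- isolator_hasp (a joint): Hasp's angle, anticlockwise from above: 0 folded in over the box top (points to box -x), 1.571 rad straight out over the -y side (hard stop). Starts at 0 to 0.25. Dark steel strip 22 mm wide, top 78 mm above the bench, reaching 97 mm from its pivot; upright round red knob 12 mm thick, 60 mm from the pivot, top 110 mm above the bench. Friction 0.07 N m; stays as left.
- grey_isolator: The other isolator, not to be touched: the same box, handle and hasp, but with a grey disc, a black handle and a black hasp knob. Origin: centre of its underside, axes as for the isolator.
Things that resemble listed ones, but are neither listed nor needed, are in the scene too. What is shaped like the isolator but orange is not meant.

How it is judged:
On the way, in this order (a step that is already met when the one before it is completed fails the run):
1. the red handle is turned to off (value of joint isolator_handle above 1.11 rad and value of joint isolator_hasp below 0.8 rad), for 0.2 s.
2. its hasp is swung out, with the handle still off (value of joint isolator_handle above 1.11 rad and value of joint isolator_hasp above 1.31 rad), for 0.2 s.
At the end, for the whole second after the job is handed in: The red handle is within 0.2 rad (11 degrees) of its off stop and the red-knobbed hasp within 0.26 rad (15 degrees) of straight out, both at rest (all of step 2 and velocity of joint isolator_handle between -0.1 and 0.1 rad/s and velocity of joint isolator_hasp between -0.1 and 0.1 rad/s); the robot touches nothing.
It fails at once if the hasp is swung out before the handle is off (value of joint isolator_hasp above 0.8 rad and value of joint isolator_handle below 0.9 rad).
It fails at once if the isolator with the black handle is touched (contact force between any of the fingers, the arm and grey_isolator above 3 N).
It also fails if it takes over 40 s, if anything falls off the work surface, if the arm or the gripper's body presses on something with over 40 N, if the wrist force passes 120 N, or if a joint passes its speed limit or range.

ROBOT

A 7-joint arm with a two-finger parallel gripper is mounted at the origin on the work surface. World frame = base frame: x ahead of the robot, y to its left, z up, the work surface at z = 0. Lengths are in m, angles in rad, forces in N, time in s.
With the tool pointing down it reaches from about 0.425 to 0.8 m from the base axis. Payload 8.3 kg.
Tool frame: the origin (TCP) lies at the very end of the fingers, on their centre line; the grasp point (between the pads) lies 19 mm behind it; z points along the fingers, y is the direction in which the jaws open and shut (so a half turn about z gives the same grasp; the last joint's range is limited). The gripper opens to 85 mm and grips with 20 to 120 N. Pads are 22 mm wide; open, the fingers measure 114 mm over their backs; the gripper's body (76 mm by 85 mm) begins 54 mm behind the grasp point. The pads swing forward as they close: fully open they stand 13 mm farther back than shut.
Start: joints at [-1.23, 0.383, 0.016, 1.37, -0.006, 1.388, -0.046], TCP at [0.246, 0.575, 0.231] pointing down, gripper open.
Joint ranges: [-2.95, 2.95], [-0.25, 2.06], [-1.52, 1.56], [0.18, 2.33], [-1.44, 4.58], [0.02, 2.06], [-3.01, 3.01]. Speed limits (rad/s): [2.39, 2.39, 3.01, 3.01, 3.14, 3.14, 3.14].

INTERFACE

Orientations are given as a unit quaternion [w, x, y, z].
In Python, from station import robot, imaging gives the robot as it stands. Calls block until the motion is done:
- robot.reach(position, orientation): joint-space move of the TCP to a pose.
- robot.move_l(position, attitude=None, feed=0.15, contact_N=None): straight line of the TCP; attitude=None keeps the orientation; feed is the mean speed in m/s. With contact_N (N) it stops when the force on the tool has changed by that much, and returns True; else False.
- robot.movej(angles): joint-space move.
- robot.gripper_to(opening): opening from 0.0 (shut) to 1.0 (fully open); the grip force is fixed at half the most; returns when the fingers have stopped.
- robot.wait(seconds).
- robot.inverse_kinematics(position, orientation): joint angles nearest the present ones, or None.
- imaging.grab_frame(name): name is "scene" or "top" or "wrist"; returns a dict with "pixels" (400x640x3 uint8, red, green, blue), "fx", "fy", "cx", "cy" (pixels), "eye" and "attitude" of the camera in the world. Camera axes: x right, y up, looking along -z (the intrinsics and any distortion apply to the point x, -y, -z); pixel columns grow to the right and rows downward; lengths in m; the calibration is good to about 2 mm. A picture is of the moment at which its call begins. There is no depth.
A pose or a line that the arm cannot do raises robot.IKError and nothing moves.
- robot.hand_in(): hands the job in, once; it reports no verdict.
Readings, each from a call of its own:
- robot.read_time(): time.
- robot.read_joints(): joint angles.
- robot.read_dq(): joint speeds.
- robot.read_joint_efforts(): joint torques, N m.
- robot.read_tcp_pos(): TCP position.
- robot.read_orientation(): TCP orientation.
- robot.read_ft_force(): force on the tool from outside, world axes, zero at the start.
- robot.read_wrist_torque(): the same for the moment, N m.
- robot.read_finger_gap(): opening from 0.0 (shut) to 1.0 (fully open).
Only numpy, scipy, OpenCV 4.12 (cv2) and the standard library are available. Lean on these libraries where they do the work, as an engineer would, in place of code of your own. Each camera call takes 0.05 s, during which the arm holds its last target. There are 200 camera calls.

## Working session

There is one attempt and no reset: what is moved stays moved. The work goes in short steps, each a Python script; the robot and the scene stay as the last script left them, time stands still between calls to the robot, and variables do not carry over. Pictures are saved under pics/ and viewed, about 8 in all and at most 12, crops included, and the job is handed in when it is done.

```bash
ls; mkdir -p pics; python3 - <<'E'
from station import robot, imaging
import cv2
for n in ["top","scene"]:
    f=imaging.grab_frame(n); cv2.imwrite(f"pics/{n}0.png",f["pixels"][:,:,::-1])
    print(n,{k:v for k,v in f.items() if k!="pixels"})
print(robot.read_time(),robot.read_orientation())
E
```

```text
pics
top {'fx': 503.9453541675842, 'fy': 503.9453541675842, 'cx': 322.1375059064562, 'cy': 202.09218939275084, 'eye': array([ 0.34215076, -0.00433705,  1.12484836]), 'attitude': array([ 0.71640302,  0.02443877, -0.02513861, -0.69680522])}
scene {'fx': 457.4991423332496, 'fy': 457.4991423332496, 'cx': 314.9855107326266, 'cy': 197.9950270122025, 'eye': array([1.00991585, 0.54132292, 0.70398418]), 'attitude': array([0.35334348, 0.17057173, 0.40890701, 0.82392277])}
0.1 [-1.63070041e-04  2.00512423e-01  9.79690779e-01 -8.48690475e-04]
```

View pics/top0.png

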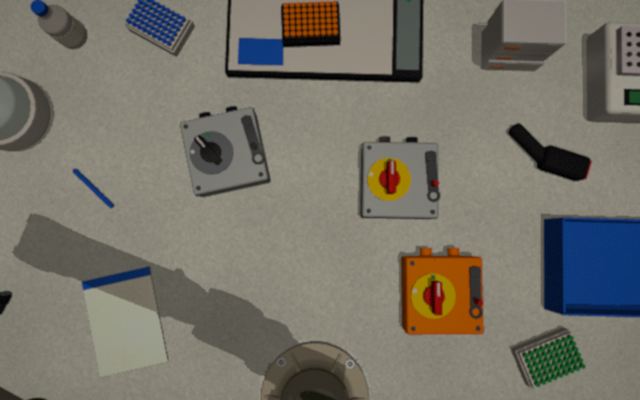

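View pics/scene0.png

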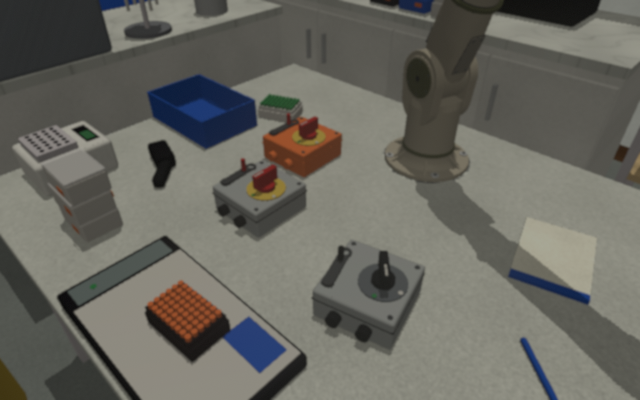

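The top view shows three candidates. The grey box at (400,180) has a yellow disc, a red handle and a red knob, so it fits the description. The orange box at (443,293) is the decoy, and the grey-disc, black-handled box at (225,150) must not be touched. I'll confirm with an enlarged crop.

```bash
cat > h.py <<'E'
import numpy as np, cv2
from scipy.spatial.transform import Rotation as R
from station import robot, imaging
def rot(q): return R.from_quat(np.roll(q,-1)).as_matrix()
def ray(f,u,v,z):
    d=rot(f["attitude"])@np.array([(u-f["cx"])/f["fx"],-(v-f["cy"])/f["fy"],-1])
    return f["eye"]+d*(z-f["eye"][2])/d[2]
def proj(f,p):
    c=rot(f["attitude"]).T@(np.array(p)-f["eye"])
    return f["cx"]-f["fx"]*c[0]/c[2], f["cy"]+f["fy"]*c[1]/c[2]
def crop(f,x0,y0,w,h,k,name):
    cv2.imwrite(name,cv2.resize(f["pixels"][y0:y0+h,x0:x0+w,::-1],None,fx=k,fy=k,interpolation=cv2.INTER_CUBIC))
def quat(yaw): # tool down, jaw axis (tool y) at world angle yaw
    y=np.array([np.cos(yaw),np.sin(yaw),0]);z=np.array([0,0,-1.]);x=np.cross(y,z)
    return np.roll(R.from_matrix(np.c_[x,y,z]).as_quat(),1)
E
python3 - <<'E'
from h import *
f=imaging.grab_frame("top"); crop(f,350,125,100,100,6,"pics/crop1.png")
E
```

```text
(no output)
```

View pics/crop1.png

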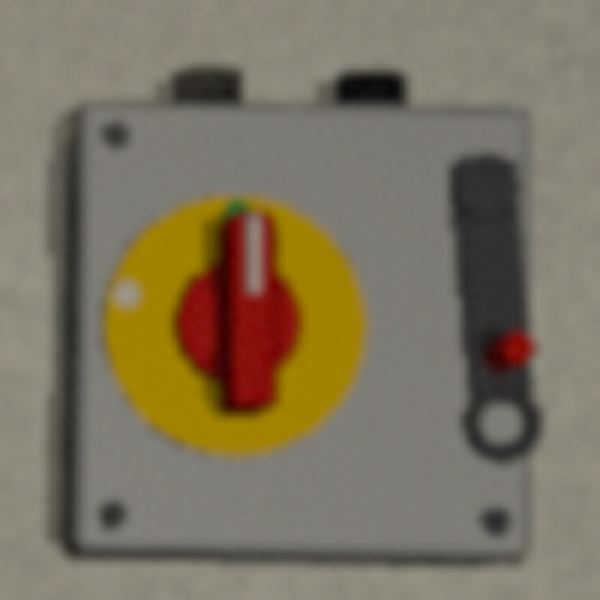

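The crop confirms the target: grey box, yellow disc centred at crop (236,326), bar top centre (248,312), red knob top (516,348), hasp pivot (485,185), hasp end ring (502,423), and white dot at (128,294).

```bash
python3 - <<'E'
from h import *
f=imaging.grab_frame("top")
P=lambda x,y,z: ray(f,(x+.5)/6-.5+350,(y+.5)/6-.5+125,z)
C=np.array([P(82,106,.072),P(527,112,.072),P(525,555,.072),P(75,547,.072)])
print(C.round(4),[np.linalg.norm(C[i]-C[i-1]).round(4) for i in range(4)])
L=np.array([[80,80],[80,-80],[-80,-80],[-80,80]])/1000.
pts=dict(disc=(P(236,326,.074),(0,.025)),pivot=(P(485,187,.078),(.05,-.062)))
A=np.r_[L,[[0,.025],[.05,-.062]]]; B=np.r_[C[:,:2],[pts['disc'][0][:2]],[pts['pivot'][0][:2]]]
a=A-A.mean(0); b=B-B.mean(0)
yaw=np.arctan2((a[:,0]*b[:,1]-a[:,1]*b[:,0]).sum(),(a*b).sum())
M=np.array([[np.cos(yaw),-np.sin(yaw)],[np.sin(yaw),np.cos(yaw)]])
o=B.mean(0)-M@A.mean(0)
print("origin",o,"yaw",yaw,"resid",(B-(A@M.T+o)).round(4))
loc=lambda p:(M.T@(p[:2]-o)).round(4)
print("bar",loc(P(248,312,.123)),"bar ends",loc(P(248,212,.123)),loc(P(246,405,.123)),"knob",loc(P(516,348,.110)),"ring",loc(P(502,423,.078)))
np.savez("pose.npz",o=o,yaw=yaw)
E
```

```text
[[ 0.5452 -0.0877  0.072 ]
 [ 0.5475 -0.2444  0.072 ]
 [ 0.3914 -0.2455  0.072 ]
 [ 0.3898 -0.0886  0.072 ]] [np.float64(0.1554), np.float64(0.1567), np.float64(0.1561), np.float64(0.1569)]
origin [ 0.46857804 -0.16687482] yaw 0.009393537887177603 resid [[-0.0026 -0.0015]
 [-0.0019  0.0018]
 [ 0.0021  0.0021]
 [ 0.002  -0.001 ]
 [ 0.0002 -0.0012]
 [ 0.0002 -0.0002]]
bar [-0.0008  0.0264] bar ends [0.0328 0.0267] [-0.032   0.0268] knob [-0.0098 -0.066 ] ring [-0.0324 -0.0684]
```

```bash
cat >> h.py <<'E'
try:
    _p=np.load("pose.npz"); o=_p["o"]; yaw=float(_p["yaw"])
    def W(x,y,z): 
        c,s=np.cos(yaw),np.sin(yaw); return np.array([o[0]+c*x-s*y,o[1]+s*x+c*y,z])
except OSError: pass
E
python3 - <<'E'
from h import *
p=W(0,.0255,.25)
for s in (1,-1):
    for d in (0,1.31):
        q=robot.inverse_kinematics(p,quat(yaw+.02+s*np.pi/2+d)); print(s,d,None if q is None else np.round(q,2))
    for x,y,d in ((-.01,-.066,.07),(.05,-.122,1.57)):
        q=robot.inverse_kinematics(W(x,y,.2),quat(yaw+s*np.pi/2+d)); print("hasp",s,d,None if q is None else np.round(q,2))
robot.reach(p,quat(yaw+.02-np.pi/2) if 0 else quat(yaw+.02+np.pi/2)) if robot.inverse_kinematics(p,quat(yaw+.02+np.pi/2+1.31)) is not None else print("no")
print(robot.read_time(),robot.read_tcp_pos(),np.round(robot.read_joints(),2))
f=imaging.grab_frame("wrist"); cv2.imwrite("pics/w1.png",f["pixels"][:,:,::-1])
print(proj(f,W(0,.025,.123)))
E
```

```text
1 0 [-0.59  0.08  0.89  1.73 -0.07  1.36  1.9 ]
1 1.31 [-0.99  0.21  1.4   1.74 -0.21  1.37 -2.92]
hasp 1 0.07 [-0.59  0.32  1.23  1.75 -0.32  1.29  2.36]
hasp 1 1.57 [-0.41  0.69  1.36  1.54 -0.68  1.46 -2.15]
-1 0 [-0.66  0.09  0.96  1.73 -0.08  1.36 -1.23]
-1 1.31 [-0.49  0.08  0.77  1.73 -0.06  1.36  0.06]
hasp -1 0.07 [-0.56  0.3   1.17  1.75 -0.29  1.28 -0.81]
hasp -1 1.57 [-0.36  0.59  1.21  1.54 -0.55  1.4   0.9 ]
2.85 [ 0.468702   -0.14051347  0.24995239] [-0.59  0.09  0.88  1.73 -0.07  1.36  1.9 ]
(np.float64(315.8115323592144), np.float64(190.66975204038656))
```

View pics/w1.png

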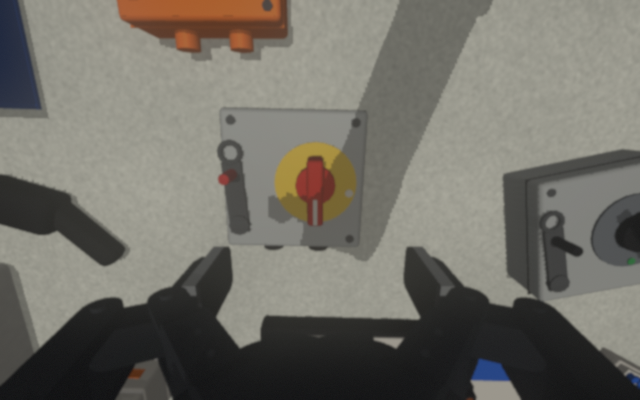

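The wrist view puts the red bar's centre at (316,190), and my pose predicts (316,191), so they agree. The knob is at (224,179). I'll use the other half-turn because of joint 7's range, then grip and turn the handle.

```bash
python3 - <<'E'
from h import *
Q=quat(yaw+.01-np.pi/2)
robot.reach(W(0,.0255,.25),Q)
hit=robot.move_l(W(0,.0255,.094),feed=.12,contact_N=8); print("hit",hit,robot.read_tcp_pos())
if not hit:
    robot.gripper_to(0.0); print("gap",robot.read_finger_gap(),robot.read_ft_force())
    j=np.array(robot.read_joints())
    for k in range(1,6):
        t=j.copy(); t[6]+=1.29*k/5; robot.movej(t)
        print(k,np.round(robot.read_joints()[6]-j[6],3),np.round(robot.read_wrist_torque(),2),np.round(robot.read_ft_force(),1))
    robot.wait(.3)
print(robot.read_time())
f=imaging.grab_frame("top"); crop(f,340,115,120,120,5,"pics/t2.png")
E
```

```text
hit False [ 0.4688148  -0.14150061  0.09459752]
gap 0.17576034064668242 [-0.22920731 -5.46456969 -0.0178696 ]
1 0.254 [-0.52 -0.27  0.13] [ 1.9 -3.9 -2.7]
2 0.512 [-0.96 -0.53  0.11] [ 3.2 -7.  -5.1]
3 0.77 [-1.42 -0.9   0.09] [ 5.2 -8.4 -7.8]
4 1.028 [-1.7 -1.4  0.1] [  8.4  -9.8 -10.9]
5 1.286 [-2.04 -1.86  0.12] [ 10.2 -11.1 -15.7]
9.625
```

View pics/t2.png

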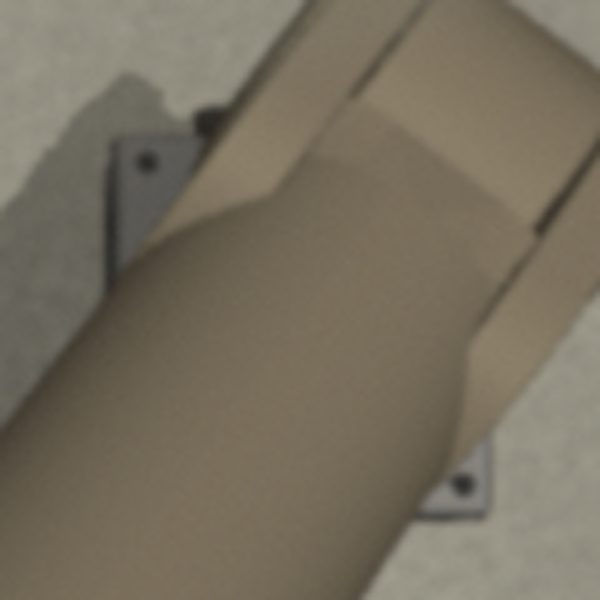

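The top view is blocked by the arm, but the 0.12 N m steady torque and 15 mm gap say the handle turned with the grip. Next I'll release, lift and check with the wrist camera.

```bash
python3 - <<'E'
from h import *
robot.gripper_to(1.0)
p=robot.read_tcp_pos(); robot.move_l([p[0],p[1],.22],feed=.2)
robot.gripper_to(0.45)
robot.reach(W(-.01,-.066,.2),quat(yaw+.07-np.pi/2))
print(robot.read_time(),robot.read_tcp_pos(),robot.read_finger_gap())
f=imaging.grab_frame("wrist"); cv2.imwrite("pics/w2.png",f["pixels"][:,:,::-1])
print(proj(f,W(-.0098,-.066,.11)),proj(f,W(0,.025,.123)))
E
```

```text
12.4333 [ 0.459274   -0.23276356  0.19992761] 0.4502010140573112
(np.float64(318.41051742452635), np.float64(204.22430178279407)) (np.float64(203.61215144167477), np.float64(188.8631099981273))
```

View pics/w2.png

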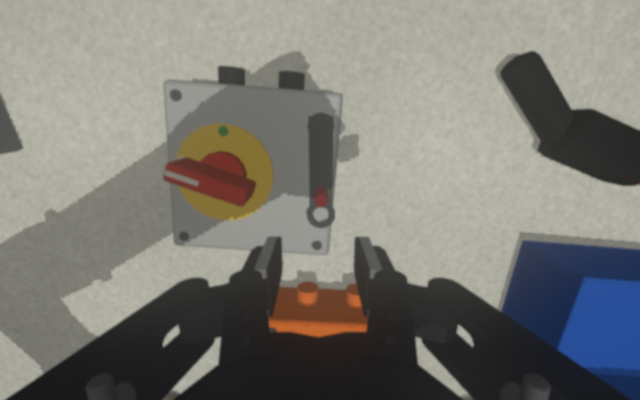

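The handle now points at the white dot, so it is off. The knob appears at (320,198), but its predicted top is (318,204) and the bar looks offset too. I'll check the pose against box features before descending.

```bash
python3 - <<'E'
from h import *
f=imaging.grab_frame("wrist")
for n,p in dict(TL=(.08,.08,.072),TR=(.08,-.08,.072),BR=(-.08,-.08,.072),BL=(-.08,.08,.072),disc=(0,.025,.074),bar=(0,.025,.123),piv=(.05,-.062,.078),ktop=(-.0098,-.066,.11),kbase=(-.0098,-.066,.078)).items():
    print(n,np.round(proj(f,W(*p)),1))
print(f["eye"],robot.read_tcp_pos(),rot(f["attitude"]).round(3)[:,2])
crop(f,150,50,210,215,3.5 if 0 else 2.75,"pics/w3.png")
E
```

```text
TL [160.2  82.2]
TR [342.2  96.6]
BR [327.2 259.7]
BL [171.6 249.1]
disc [223.8 176.9]
bar [204.3 189.2]
piv [319.4 130. ]
ktop [319.  204.6]
kbase [318.8 194.9]
[ 0.52948067 -0.22607494  0.34399453] [ 0.4596858  -0.23207228  0.20012616] [0.272 0.023 0.962]
```

View pics/w3.png

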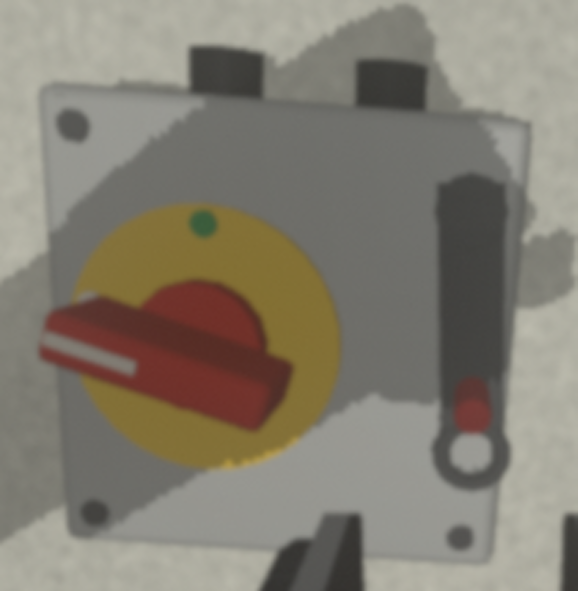

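In the crop the knob top is at full-frame (321.6,201), within about 3 mm of prediction, and the box corners agree to about 2 mm. That's enough for the grasp, so I'll grip the knob and follow the arc.

```bash
python3 - <<'E'
from h import *
K=lambda a,z=.086: W(.051-.06*np.cos(a),-.0625-.06*np.sin(a),z)
a0=.07
robot.move_l(K(a0,.13),quat(yaw+a0-np.pi/2),feed=.12)
hit=robot.move_l(K(a0),feed=.08,contact_N=8); print("hit",hit,robot.read_tcp_pos())
if not hit:
    robot.gripper_to(0.0); print("gap",robot.read_finger_gap(),robot.read_ft_force(),robot.read_time())
    for a in np.linspace(a0,1.55,9)[1:]:
        robot.move_l(K(a),quat(yaw+a-np.pi/2),feed=.06)
        print(round(a,2),np.round(robot.read_ft_force(),1),np.round(robot.read_wrist_torque(),2))
    robot.wait(.3); robot.gripper_to(.45)
    robot.move_l(K(1.55,.2),feed=.2)
    robot.reach(K(1.2,.25),quat(yaw-np.pi/2+1.2))
print(robot.read_time(),robot.read_finger_gap())
f=imaging.grab_frame("wrist"); cv2.imwrite("pics/w4.png",f["pixels"][:,:,::-1])
E
```

```text
hit False [ 0.46029441 -0.23390523  0.08604805]
gap 0.11576956688937347 [-1.70357892  0.53635356  4.94364676] 14.3333
0.26 [-1.7 -0.4  6.5] [-0.36  0.28  0.03]
0.44 [-2.5 -2.   7.2] [-0.43  0.46  0.01]
0.62 [-2.4 -3.   8.6] [-0.64  0.53  0.02]
0.81 [-3.1 -3.8  8.1] [-0.8   0.62 -0.01]
1.0 [-3.3 -5.   6.7] [-1.05  0.45  0.02]
1.18 [-1.3 -4.7  6. ] [-1.2   0.31 -0.02]
1.36 [-0.4 -6.4  6. ] [-1.39  0.11 -0.05]
1.55 [ 0.7 -7.1  5.1] [-1.62 -0.12  0.02]
18.825 0.4504473598152269
```

View pics/w4.png

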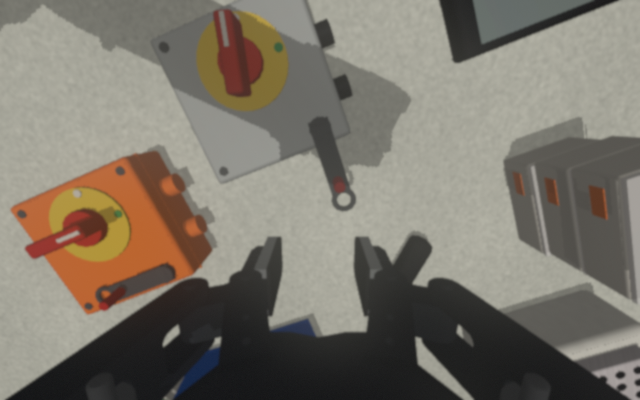

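The hasp stands out from the box side: strip (320,125)→(343,200), side edge (222,182)→(350,133), within about 4° of square. The handle is on the white-dot side and the gripper is clear.

```bash
python3 - <<'E'
from h import *
print(robot.read_ft_force(),np.abs(robot.read_dq()).max(),robot.read_tcp_pos(),robot.read_time())
robot.hand_in()
E
```

```text
[-0.39885251 -0.40315081 -0.24108772] 0.014452620103839008 [ 0.49874916 -0.28416893  0.24831624] 18.875
the job is handed in; nothing more can be done
```

I turned the red handle on the yellow-disc isolator to off, then swung its hasp straight out by the red knob. The job was handed in at about 18.9 s; no verdict is reported.

- **Handle:** I gripped the bar and turned it by 1.286 rad, against a 1.31 rad off stop. The wrist picture afterwards shows it pointing at the white dot.
- **Hasp:** I led the knob round to a commanded 1.55 rad. The last wrist picture shows the hasp within about 4° of square to the box side, with the handle still off.
- **Robot at hand-in:** the gripper was clear at about 0.25 m height with a residual force under 1 N. The grey isolator was never approached, and the orange one was left alone.
- **Disagreements:** the wrist and top cameras differed by about 3 mm on the knob's position, which did not affect the grasp. The top view during the turn was blocked by the arm, so I checked the handle with the wrist camera instead.

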